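# Read a used filter under the hand lens

### The job

Put the closed petri dish with the dark, used filter on the white round stage of the pole stand, centred; handle it gently, because the thin dish cracks if gripped or pressed with more than about 20 N. Then pick up the reading lens and hold it level over the dish, centred on it, with the lens as high as the red collar on the pillar, which is set to its focal height. Finish still holding the lens there, steady and clear of the dish and the stand, and leave the other dish, the bottle, the vial and the collar as they are.

Things in the scene. Friction and masses are not known exactly. Their poses are not given: they have to be found in the camera images.
- used_dish_mid (a point): the closed petri dish of pale clear plastic whose round filter (47 mm) is near-black: a flat disc 55 mm across and 14 mm tall, 25 g, lying on the bench; this point is its centre, half-way up, z up
- blank_dish_mid (a point): the same kind of dish with a clean white filter, to be left alone; this point is its centre, half-way up
- stage (a point): centre of the round white stage plate (90 mm across) in the top face of the grey pole stand, the face the dish stands on, 18 mm above the bench. The stand's base, fixed to the bench, is 230 mm (along this point's x) by 160 mm; the stage centre lies 80 mm from its front (-x) edge. The steel pillar, 16 mm thick, stands 120 mm from the stage centre along this point's +x and reaches 188 mm above the bench
- focus_mark (a point): the red collar clamped on the pillar, 32 mm across and 14 mm tall, with a black thumbscrew (its tip 34 mm from the pillar's axis) on the side away from the stage; this point is the collar's centre on the pillar's axis, half-way up the collar: the height at which the middle of the lens must be held, somewhere from 110 to 155 mm above the bench
- lens (a point): centre of the glass of the hand reading lens, half-way up its white round rim (84 mm across, 20 mm tall). The lens lies flat on the bench, this point 10 mm above it; its z is square to the glass, its x points away from the handle. Whole tool about 150 g, its centre of mass some 45 mm from here towards the handle
- lens_handle (a point): centre of the lens's straight black handle, 94 mm from the lens centre along its -x and 12 mm above the bench at the start: a flat-sided bar 110 mm long (along the lens's x), 26 mm wide and 24 mm tall, which joins the rim
- bottle_mid (a point): upright clear sample bottle with a blue cap, 60 mm across and 165 mm tall, to be left alone; this point lies on its axis, 80 mm up
- vial_mid (a point): small upright amber vial with a black cap, 25 mm across and 63 mm tall, to be left alone; this point lies on its axis, 32 mm up
- used_dish: the used dish itself (origin: centre of its underside)
- loupe: the reading lens itself (origin: under the lens centre, on the level of its underside; axes as for the lens)
- stand: the pole stand (origin: centre of the base's underside; the stage lies towards its -x, the pillar towards its +x)
Things that resemble listed ones, but are neither listed nor needed, are in the scene too. What is shaped like the used_dish but turquoise is not meant.

How it is judged:
On the way, in this order (a step that is already met when the one before it is completed fails the run):
1. the used dish stands flat and centred on the stage, let go (horizontal distance between used_dish_mid and stage below 0.012 m and z of used_dish_mid in the frame of stage below 0.01 m and angle between used_dish_mid's own z axis and vertical below 0.06 rad and linear speed of used_dish below 0.02 m/s and contact force between the fingers and used_dish below 0.1 N), for 0.2 s.
2. the reading lens is picked up off the bench (height (world z) of lens above 0.06 m and contact force between the fingers and loupe above 0.5 N), for 0.2 s.
At the end, for the whole second after the job is handed in: The used dish stands flat on the stage, within 12 mm of its centre and let go. The gripper alone holds the lens, clear of dish and stand and still: within 12 mm of the dish's centre seen from above, within 7 mm of the height of the collar's middle, and within 0.12 rad (7 degrees) of level (horizontal distance between used_dish_mid and stage below 0.012 m and z of used_dish_mid in the frame of stage between 0.004 and 0.01 m and angle between used_dish_mid's own z axis and vertical below 0.06 rad and contact force between each of the fingers, loupe and used_dish below 0.1 N and horizontal distance between lens and used_dish_mid below 0.012 m and z of lens in the frame of focus_mark between -0.007 and 0.007 m and angle between lens's own z axis and vertical below 0.12 rad and linear speed of loupe below 0.02 m/s and angular speed of loupe below 0.15 rad/s and contact force between the fingers and loupe above 0.5 N and contact force between loupe and stand below 0.1 N); the arm keeps its last pose, push and grip.
It fails at once if the used dish is squeezed with more than about 20 N a finger (the forces of both fingers are added: 44 N) or pressed or struck on the stand with more than 25 N (contact force between the fingers and used_dish above 44 N or contact force between used_dish and stand above 25 N).
It fails at once if the lens touches the used dish (contact force between loupe and used_dish above 0.5 N).
It fails at once if the other dish, the bottle or the vial is shifted by more than 15 mm or tipped (distance of any of blank_dish_mid, bottle_mid, vial_mid from where it was at the start of the episode above 0.015 m).
It fails at once if the collar is shifted by more than 4 mm (distance of focus_mark from where it was at the start of the episode above 0.004 m).
It also fails if it takes over 69 s, if anything falls off the work surface, if the arm or the gripper's body presses on something with over 40 N, if the wrist force passes 120 N, or if a joint passes its speed limit or range.

### The arm

A 7-joint arm with a two-finger parallel gripper is mounted at the origin on the work surface. World frame = base frame: x ahead of the robot, y to its left, z up, the work surface at z = 0. Lengths are in m, angles in rad, forces in N, time in s.
With the tool pointing down it reaches from about 0.425 to 0.925 m from the base axis. Payload 6.8 kg.
Tool frame: the origin (TCP) lies on the front face of the gripper's body, between the roots of the fingers; the fingertips stand 73 mm ahead of it and the grasp point (between the pads) lies 54 mm ahead of it; z points along the fingers, y is the line along which they close (so a half turn about z gives the same grasp; the last joint's range is limited). The gripper opens to 85 mm and grips with 20 to 120 N. Pads are 22 mm wide; open, the fingers measure 114 mm over their backs; the gripper's body (76 mm by 85 mm) begins 54 mm behind the grasp point. The pads swing forward as they close: fully open they stand 13 mm farther back than shut.
Start: joints at [1.175, 0.477, 0.022, 1.555, -0.011, 1.109, -0.083], TCP at [0.192, -0.647, 0.304] pointing down, gripper open.
Joint ranges: [-2.96, 2.96], [-0.34, 2.1], [-1.41, 1.46], [0.24, 2.44], [-1.37, 4.51], [0.17, 1.92], [-2.96, 2.96]. Speed limits (rad/s): [2.39, 2.39, 3.14, 3.14, 3.14, 3.14, 3.14].

### API

Orientations are given as a unit quaternion [w, x, y, z].
In Python, from station import bot, optics gives the robot as it stands.
- The arm moves only by the tool drive_tool, never from a script. Its argument "deltas" is a list of rows, each an object with "gripper": the closure in counts, from 0 (fully open) to 255 (shut); "offset": the shift along the tool's x, y, z in units of 1000 mm (1.0 is 1000 mm), a list of three; "angular": the turn, a rotation vector about the tool's x, y, z in units of 45 degrees (1.0 is 45 degrees), a list of three. In form: [{"gripper": gripper, "offset": [dx, dy, dz], "angular": [rx, ry, rz]}, ...]. A call has 1 to 5 rows; each row is the pose to reach, as a shift and turn from the pose commanded when the call began, along the tool's axes at that moment; what a row does not reach only later rows make up. A row lasts 1/10 s, in which the tool goes at most 50 mm and 8.59 degrees, less where a joint would pass 70% of its speed; a pose out of reach is approached as far as the arm can. A call with a number of a shift or a turn outside -1 to 1 is refused whole. A call with a gripper value outside its range is refused whole. The fingers move at their own pace and stop on an object; "grip_force" is the grip in N (left out, the last holds). Time passes only in rows, so rows that repeat a pose let the fingers close. It gives the time, the measured TCP pose, the force, the opening and the grip force at its end, in the units of the state.
- bot.get_obs(): the state, without advancing time (a new reading comes with each control period).
- optics.read_camera(name): name is "scene" or "top" or "wrist"; returns the picture (400x640x3 uint8, blue, green, red); there is no depth.
- optics.camera_model(name): a dict with "fx", "fy", "cx", "cy" (pixels), "cam_to_world" (4x4, takes a point from camera to world coordinates). Camera axes: x right, y up, looking along -z (the intrinsics and any distortion apply to the point x, -y, -z); pixel columns grow to the right and rows downward; lengths in m; the calibration is good to about 2 mm. A picture is of the moment at which its call begins: read the wrist's pose just before it. camera_model takes no time and is no camera call; for the wrist camera it gives the pose at the moment of the call.
- bot.hand_in(): hands the job in; it is judged then, once.
The state is a dict: "t": time; "q": joint angles; "joint_vel": joint speeds; "joint_torque": joint torques, N m; "eef_pos": TCP position; "tool_rot": TCP orientation; "contact_force": force on the tool from outside, world axes, zero at the start; "torque": the same for the moment, N m; "gripper_width": opening from 0.0 (shut) to 1.0 (fully open); "grasp_force": force on a finger pad.
Only numpy, scipy, OpenCV 4.12 (cv2) and the standard library are available. Lean on these libraries where they do the work, as an engineer would, in place of code of your own. Each camera call takes 0.05 s, during which the arm holds its last target. There are 200 camera calls.

## Working session

There is one attempt and no reset: what is moved stays moved. The work goes in short steps, Python scripts to look and compute and a tool call to move; the robot and the scene stay as the last step left them, time stands still between calls to the robot, and variables do not carry over. Pictures are saved under pics/ and viewed, at most 10 in all, crops included, and the job is handed in when it is done.

Besides the shell and the picture viewer there is one more tool, called after "Call:" by a JSON object that holds its "op" and its "data". drive_tool: Moves the arm, as the interface text tells. Its arguments: {"type":"object","properties":{"deltas":{"type":"array"},"grip_force":{"type":"number"}},"required":["deltas"]}

```bash
mkdir -p pics; ls
python3 - <<'E'
from station import bot, optics
import cv2,json
o=bot.get_obs(); print(o)
for n in("scene","top"):
    cv2.imwrite(f"pics/{n}0.png",optics.read_camera(n)); print(n,optics.camera_model(n))
E
```

```text
pics
{'t': 0.0, 'q': array([ 1.17490537,  0.47780187,  0.02230096,  1.55644246, -0.01148725,
        1.10931677, -0.08312936]), 'joint_vel': array([ 0.00137992, -0.00025017,  0.00122355,  0.0010533 ,  0.00200173,
       -0.00176641, -0.00057216]), 'joint_torque': array([-8.43257221e-04, -5.96445465e+01,  1.60794664e+00, -2.81196481e+01,
        1.26046519e-02,  9.39540449e-03, -1.49475005e-05]), 'eef_pos': array([ 0.19147178, -0.64679294,  0.30292746]), 'tool_rot': array([-8.99201293e-04,  9.89662151e-01,  1.43415413e-01, -1.96344430e-04]), 'contact_force': array([-0.29624127, -0.38351937, -0.01597905]), 'torque': array([0.05568807, 0.0229473 , 0.06342014]), 'grasp_force': 0.0, 'gripper_width': 1.0004188091772457}
scene {'fx': 383.81758915337196, 'fy': 383.81758915337196, 'cx': 328.34783558444656, 'cy': 202.6353277916664, 'cam_to_world': array([[-0.32102578, -0.58516561,  0.74466345,  1.28699123],
       [ 0.94702956, -0.20565056,  0.24666346,  0.25449815],
       [ 0.00880148,  0.78440363,  0.62018826,  0.67796098],
       [ 0.        ,  0.        ,  0.        ,  1.        ]])}
top {'fx': 499.49713839969246, 'fy': 499.49713839969246, 'cx': 317.1369906992728, 'cy': 209.8381167166643, 'cam_to_world': array([[-0.01969723,  0.98076339, -0.19420398,  0.32061878],
       [-0.99977218, -0.02091881, -0.00424122,  0.02144695],
       [-0.00822215,  0.1940762 ,  0.980952  ,  1.32001331],
       [ 0.        ,  0.        ,  0.        ,  1.        ]])}
```

View pics/top0.png

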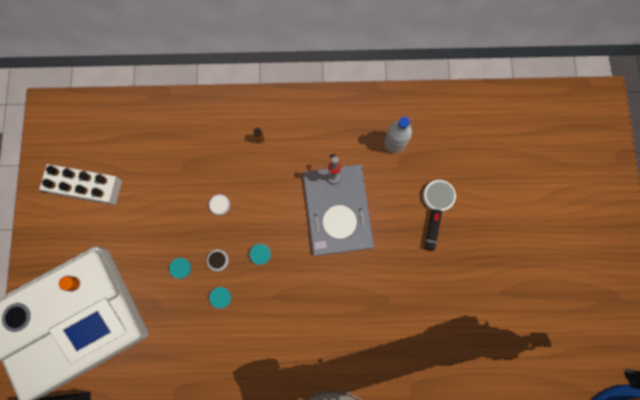

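View pics/scene0.png

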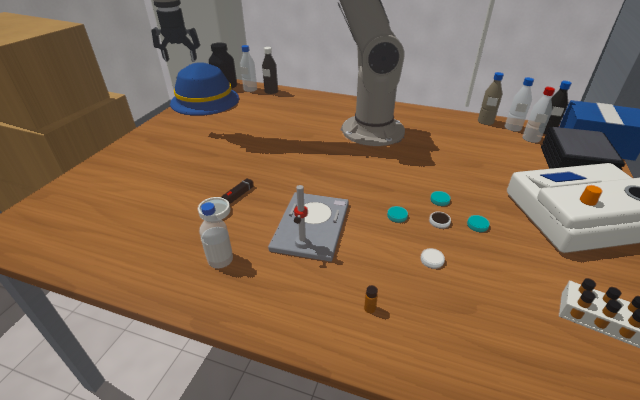

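Top view: used dish (dark filter) at (217,260). The similar items are turquoise discs at (180,268), (260,254) and (220,298), and the blank dish, which is white, at (219,205). Only (217,260) is pale plastic with a near-black filter. Stage is at (340,222), collar at (335,170), lens at (440,195), handle at about (433,232).

```bash
cat > h.py <<'E'
import numpy as np, cv2
from station import bot, optics
def ray(m,u,v):
    T=m["cam_to_world"]; d=np.array([(u-m["cx"])/m["fx"],-(v-m["cy"])/m["fy"],-1.])
    return T[:3,3],T[:3,:3]@d
def onz(m,u,v,z):
    c,d=ray(m,u,v); return c+d*(z-c[2])/d[2]
def proj(m,p):
    T=m["cam_to_world"]; q=T[:3,:3].T@(np.asarray(p)-T[:3,3])
    return np.array([m["cx"]-m["fx"]*q[0]/q[2], m["cy"]+m["fy"]*q[1]/q[2]])
def tri(rs):
    A=np.zeros((3,3));b=np.zeros(3)
    for c,d in rs:
        d=d/np.linalg.norm(d);P=np.eye(3)-np.outer(d,d);A+=P;b+=P@c
    return np.linalg.solve(A,b)
def blob(mask,box):
    x0,y0,x1,y1=box; mk=np.zeros(mask.shape,np.uint8); mk[y0:y1,x0:x1]=mask[y0:y1,x0:x1]
    n,l,s,c=cv2.connectedComponentsWithStats(mk); k=1+np.argmax(s[1:,4]); return c[k],s[k], np.argwhere(l==k)[:,::-1]
E
python3 - <<'E'
from h import *
t=cv2.imread("pics/top0.png").astype(int);s=cv2.imread("pics/scene0.png").astype(int)
mt,ms=[optics.camera_model(n) for n in("top","scene")]
mx=t.max(2);mn=t.min(2)
def r(n,m,box,z):
    c,st,p=blob(m.astype(np.uint8),box); w=onz(mt,*c,z); print(n,c.round(1),st,w.round(4)); return w,p
r("used filt",mx<60,(200,245,234,277),.007)
r("blank",mn>150,(205,190,234,220),.012)
st,_=r("stage",mn>175,(315,200,365,245),.018)
for i,b in enumerate([(165,250,195,285),(245,238,275,270),(205,285,235,312)]): r("turq",(t[:,:,1]-t[:,:,2]>50),b,.012)
r("lensrim",mn>100,(418,175,460,213),.018)
h,p=r("handle",mx<60,(420,205,445,255),.024)
W=np.array([onz(mt,*q,.024) for q in p])[:,:2]; e=np.linalg.svd(W-W.mean(0))[2][0]; print("dir",e,np.ptp((W-W.mean(0))@e))
redt=((t[:,:,2]>110)&(t[:,:,1]<70)&(t[:,:,0]<70)); reds=((s[:,:,2]>110)&(s[:,:,1]<60)&(s[:,:,0]<60))
a=blob(redt.astype(np.uint8),(322,150,350,190));b=blob(reds.astype(np.uint8),(285,195,315,225))
print(a[:2],b[:2]); print("collar",tri([ray(mt,*a[0]),ray(ms,*b[0])]))
c,d=r("stage base",(mx-mn<30)&(mx<150)&(mx>80),(295,160,380,260),.018)
A=cv2.resize(t[145:285,160:300].astype(np.uint8),(400,400),interpolation=cv2.INTER_CUBIC)
B=cv2.resize(s[170:270,230:330].astype(np.uint8),(400,400),interpolation=cv2.INTER_CUBIC)
C=cv2.resize(t[140:260,300:460].astype(np.uint8),(267*3,200*3)[:2] if 0 else (400,300),interpolation=cv2.INTER_CUBIC)
cv2.imwrite("pics/crop1.png",np.hstack([A,B]))
cv2.imwrite("pics/crop2.png",cv2.resize(t[140:260,300:460].astype(np.uint8),(800,600),interpolation=cv2.INTER_CUBIC))
E
```

```text
used filt [216.5 259.6] [210 253  14  14 154] [0.4526 0.2946 0.007 ]
blank [218.9 204.1] [210 195  19  19 299] [0.6009 0.29   0.012 ]
stage [339.2 221.4] [323 205  33  33 852] [ 0.5459 -0.0307  0.018 ]
turq [179.6 267.8] [170 258  20  20 322] [0.4328 0.3898 0.012 ]
turq [259.5 253.8] [250 244  20  20 315] [0.4651 0.1807 0.012 ]
turq [219.6 297.3] [210 288  20  20 331] [0.3545 0.2837 0.012 ]
lensrim [439.7 194.9] [424 179  33  33 827] [ 0.6122 -0.3005  0.018 ]
handle [432.1 226.4] [426 210  15  30 251] [ 0.5265 -0.2735  0.024 ]
dir [-0.97890862  0.2042986 ] 0.08076985213592716
(array([335.10169492, 169.49152542]), array([329, 164,  12,  10,  59], dtype=int32)) (array([297.47727273, 211.95454545]), array([294, 207,  10,   9,  44], dtype=int32))
collar [ 0.66300364 -0.02343472  0.11179744]
stage base [338.3 209.2] [ 303  165   71   91 3764] [ 0.5788 -0.0291  0.018 ]
```

View pics/crop1.png

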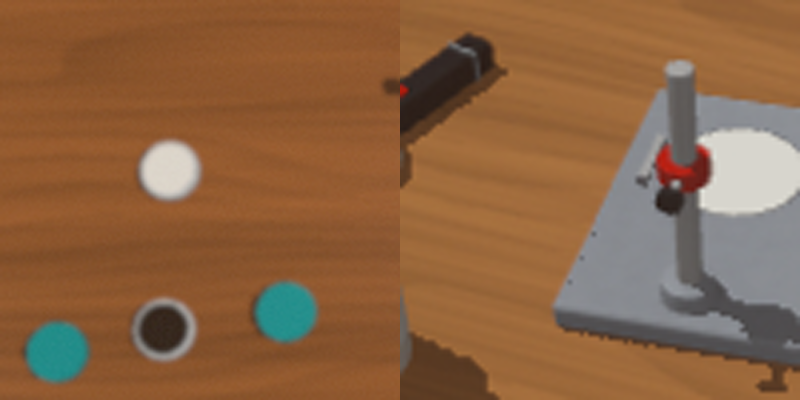

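View pics/crop2.png

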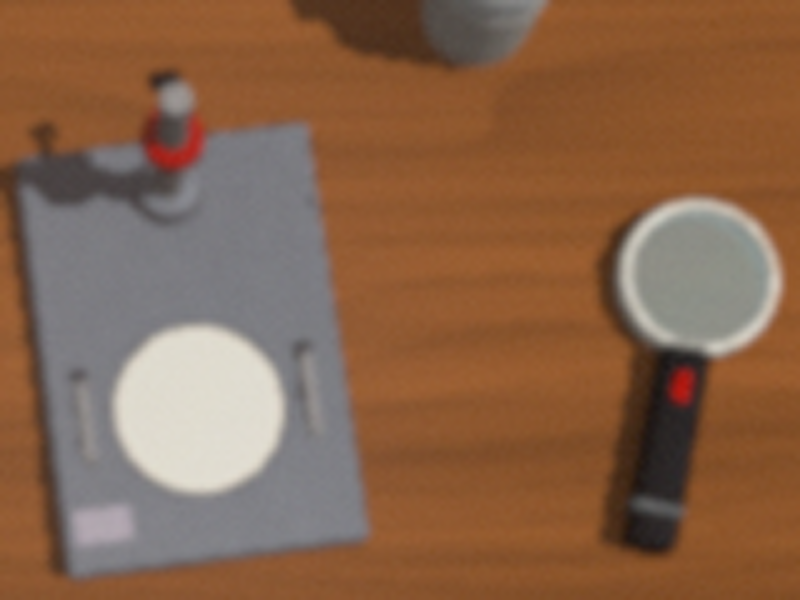

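Crop confirms: dark filter in pale dish at crop (163,328), the rest turquoise or white. Collar shows red at scene (301,211). Planning the transit.

```bash
cat >> h.py <<'E'
from scipy.spatial.transform import Rotation as Ro
def pose():
    o=bot.get_obs(); w,x,y,z=o["tool_rot"]; return o["eef_pos"],Ro.from_quat([x,y,z,w]),o
def down(psi): # tool x at world angle psi (deg), z down
    return Ro.from_euler("z",psi,degrees=True)*Ro.from_euler("x",180,degrees=True)
def plan(wps,start=None):
    p,R,o=pose()
    if start: p,R=np.array(start[:3]),down(start[3])
    for x,y,z,psi in wps:
        T=np.array([x,y,z]);Rt=down(psi); d=R.inv().apply(T-p); a=(R.inv()*Rt).as_rotvec()/(np.pi/4)
        print((x,y,z,psi),"off",d.round(4),"len",np.linalg.norm(d).round(3),"ang",a.round(3)); p,R=T,Rt
E
python3 - <<'E'
from h import *
mt,ms=[optics.camera_model(n) for n in("top","scene")]
plan([(.35,-.46,.30,16.5),(.48,-.25,.30,16.5),(.52,-.01,.28,16.5),(.48,.20,.25,30),(.4526,.2946,.20,51)])
# collar: silhouette bbox vs model
a=np.linspace(0,2*np.pi,60)
yaw=np.arctan2(.0072,.117)
for pc in ([.6655,-.0235],[.663,-.0235]):
  for z in(.11,.115,.12,.125,.13):
    P=[(pc[0]+.016*np.cos(t),pc[1]+.016*np.sin(t),z+s) for t in a for s in(-.007,.007)]
    print(pc,z,*[(q.min(0).round(1),q.max(0).round(1)) for q in[np.array([proj(m,x) for x in P]) for m in(mt,ms)]])
E
```

```text
(0.35, -0.46, 0.3, 16.5) off [ 0.205  -0.1341  0.0032] len 0.245 ang [-0.002  0.    -0.   ]
(0.48, -0.25, 0.3, 16.5) off [ 0.1843 -0.1644 -0.    ] len 0.247 ang [0. 0. 0.]
(0.52, -0.01, 0.28, 16.5) off [ 0.1065 -0.2188  0.02  ] len 0.244 ang [0. 0. 0.]
(0.48, 0.2, 0.25, 30) off [ 0.0213 -0.2127  0.03  ] len 0.216 ang [ 0.   0.  -0.3]
(0.4526, 0.2946, 0.2, 51) off [ 0.0236 -0.0956  0.05  ] len 0.11 ang [ 0.     0.    -0.467]
[0.6655, -0.0235] 0.11 (array([329.9, 161.3]), array([342.8, 175.2])) (array([291.4, 206.6]), array([305.5, 220.2]))
[0.6655, -0.0235] 0.115 (array([329.9, 160.7]), array([342.9, 174.6])) (array([291.2, 204.9]), array([305.5, 218.5]))
[0.6655, -0.0235] 0.12 (array([330. , 160.2]), array([343. , 174.1])) (array([291.1, 203.2]), array([305.4, 216.9]))
[0.6655, -0.0235] 0.125 (array([330. , 159.6]), array([343. , 173.6])) (array([291. , 201.5]), array([305.3, 215.2]))
[0.6655, -0.0235] 0.13 (array([330., 159.]), array([343.1, 173. ])) (array([290.9, 199.8]), array([305.3, 213.5]))
[0.663, -0.0235] 0.11 (array([329.9, 162.3]), array([342.8, 176.1])) (array([291.8, 206. ]), array([305.9, 219.5]))
[0.663, -0.0235] 0.115 (array([329.9, 161.7]), array([342.9, 175.6])) (array([291.7, 204.3]), array([305.9, 217.9]))
[0.663, -0.0235] 0.12 (array([330. , 161.1]), array([343. , 175.1])) (array([291.6, 202.6]), array([305.8, 216.2]))
[0.663, -0.0235] 0.125 (array([330. , 160.5]), array([343.1, 174.6])) (array([291.4, 200.9]), array([305.7, 214.5]))
[0.663, -0.0235] 0.13 (array([330., 160.]), array([343.2, 174. ])) (array([291.3, 199.2]), array([305.7, 212.8]))
```

Call:
{"op": "drive_tool", "data": {"deltas": [{"gripper": 0,"offset": [0.205,-0.134,0.003],"angular": [0,0,0]},{"gripper": 0,"offset": [0.205,-0.134,0.003],"angular": [0,0,0]},{"gripper": 0,"offset": [0.205,-0.134,0.003],"angular": [0,0,0]},{"gripper": 0,"offset": [0.205,-0.134,0.003],"angular": [0,0,0]},{"gripper": 0,"offset": [0.205,-0.134,0.003],"angular": [0,0,0]}], "grip_force": 20}}

```text
t: 0.6
eef_pos: [0.3515, -0.4582, 0.3006]
tool_rot: [-0.0, 0.99, 0.144, -0.0]
contact_force: [0.4, 0.1, 0.2]
gripper_width: 0.998
grasp_force: 0.0
```

Call:
{"op": "drive_tool", "data": {"deltas": [{"gripper": 0,"offset": [0.184,-0.164,0],"angular": [0,0,0]},{"gripper": 0,"offset": [0.184,-0.164,0],"angular": [0,0,0]},{"gripper": 0,"offset": [0.184,-0.164,0],"angular": [0,0,0]},{"gripper": 0,"offset": [0.184,-0.164,0],"angular": [0,0,0]},{"gripper": 0,"offset": [0.184,-0.164,0],"angular": [0,0,0]}]}}

```text
t: 1.1
eef_pos: [0.4807, -0.2488, 0.3008]
tool_rot: [-0.0, 0.99, 0.144, -0.0]
contact_force: [0.6, -0.2, -0.3]
gripper_width: 1.0
grasp_force: 0.0
```

Call:
{"op": "drive_tool", "data": {"deltas": [{"gripper": 0,"offset": [0.106,-0.219,0.02],"angular": [0,0,0]},{"gripper": 0,"offset": [0.106,-0.219,0.02],"angular": [0,0,0]},{"gripper": 0,"offset": [0.106,-0.219,0.02],"angular": [0,0,0]},{"gripper": 0,"offset": [0.106,-0.219,0.02],"angular": [0,0,0]},{"gripper": 0,"offset": [0.106,-0.219,0.02],"angular": [0,0,0]}]}}

```text
t: 1.6
eef_pos: [0.5193, -0.0084, 0.2806]
tool_rot: [-0.0, 0.99, 0.144, -0.0]
contact_force: [0.1, 0.1, -0.1]
gripper_width: 0.997
grasp_force: 0.0
```

Call:
{"op": "drive_tool", "data": {"deltas": [{"gripper": 0,"offset": [0.021,-0.213,0.03],"angular": [0,0,-0.3]},{"gripper": 0,"offset": [0.021,-0.213,0.03],"angular": [0,0,-0.3]},{"gripper": 0,"offset": [0.021,-0.213,0.03],"angular": [0,0,-0.3]},{"gripper": 0,"offset": [0.021,-0.213,0.03],"angular": [0,0,-0.3]},{"gripper": 0,"offset": [0.021,-0.213,0.03],"angular": [0,0,-0.3]}]}}

```text
t: 2.1
eef_pos: [0.4768, 0.2048, 0.2504]
tool_rot: [-0.001, 0.965, 0.262, -0.0]
contact_force: [0.5, -0.6, -0.7]
gripper_width: 0.996
grasp_force: 0.0
```

Call:
{"op": "drive_tool", "data": {"deltas": [{"gripper": 0,"offset": [0.024,-0.096,0.05],"angular": [0,0,-0.467]},{"gripper": 0,"offset": [0.024,-0.096,0.05],"angular": [0,0,-0.467]},{"gripper": 0,"offset": [0.024,-0.096,0.05],"angular": [0,0,-0.467]},{"gripper": 0,"offset": [0.024,-0.096,0.05],"angular": [0,0,-0.467]},{"gripper": 0,"offset": [0.024,-0.096,0.05],"angular": [0,0,-0.467]}]}}

```text
t: 2.6
eef_pos: [0.4523, 0.2934, 0.2007]
tool_rot: [0.0, 0.903, 0.429, -0.0]
contact_force: [0.1, -1.4, 0.3]
gripper_width: 1.003
grasp_force: 0.0
```

Run:
```python
from h import *
p,R,o=pose(); print(o["t"],p,R.as_matrix().round(3).tolist(),o["q"].round(2),o["contact_force"])
m=optics.camera_model("wrist"); im=optics.read_camera("wrist"); cv2.imwrite("pics/w1.png",im)
print(m["fx"],m["cx"],m["cy"],m["cam_to_world"].round(3).tolist(), proj(m,(.4526,.2946,.012)))
```

```text
2.6 [0.4523172  0.29344439 0.20074705] [[0.631, 0.776, -0.0], [0.776, -0.631, -0.001], [-0.001, 0.0, -1.0]] [-0.26  0.44 -0.54  1.95  0.3   0.84 -1.64] [ 0.14026467 -1.41898285  0.34501757]
347.04094662417486 317.72830517037715 194.9623273854998 [[0.776, 0.605, 0.181, 0.499], [-0.631, 0.743, 0.223, 0.348], [0.0, -0.287, 0.958, 0.271], [0.0, 0.0, 0.0, 1.0]] [315.07924542 186.56104362]
```

View pics/w1.png

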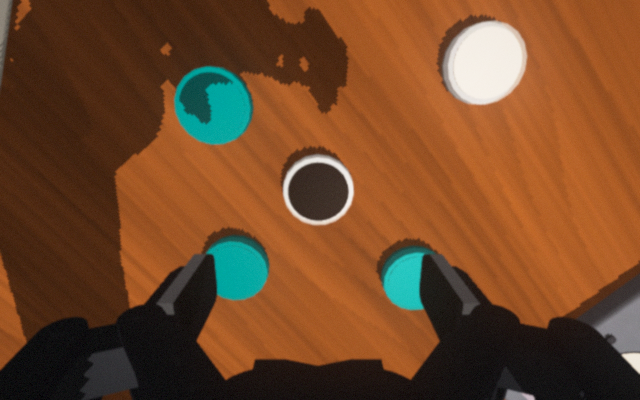

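Wrist view: used dish at (318,189), between the fingers' line. The turquoise ones are at (235,268), (410,280) and (213,105), and the blank at (485,62).

Run:
```python
from h import *
m=optics.camera_model("wrist"); t=cv2.imread("pics/w1.png").astype(int)
f=((t.max(2)<75)).astype(np.uint8); c,s,_=blob(f,(288,162,348,218)); print(c,s,onz(m,*c,.007))
r=(t.min(2)>140).astype(np.uint8); c2,s2,p=blob(r,(275,145,365,235)); (e,ax,_)=cv2.fitEllipse(cv2.convexHull(p.astype(np.int32))); print(e,ax,onz(m,*e,.012))
w=onz(m,*e,.012)
plan([(w[0],w[1],.11,51),(w[0],w[1],.08,51)])
```

```text
[317.70707472 190.91534181] [ 289  164   58   54 2516] [0.45162457 0.28894284 0.007     ]
(317.9481506347656, 189.93673706054688) (68.80435943603516, 70.56885528564453) [0.45316949 0.29054807 0.012     ]
(np.float64(0.45316949219244657), np.float64(0.29054807445308517), 0.11, 51) off [-0.0016  0.0017  0.0911] len 0.091 ang [ 0.001  0.    -0.005]
(np.float64(0.45316949219244657), np.float64(0.29054807445308517), 0.08, 51) off [ 0.   -0.    0.03] len 0.03 ang [0. 0. 0.]
```

Call:
{"op": "drive_tool", "data": {"deltas": [{"gripper": 0,"offset": [-0.003,0.002,0.05],"angular": [0,0,0]},{"gripper": 0,"offset": [-0.003,0.002,0.09],"angular": [0,0,0]},{"gripper": 30,"offset": [-0.003,0.002,0.1],"angular": [0,0,0]},{"gripper": 50,"offset": [-0.003,0.002,0.11],"angular": [0,0,0]},{"gripper": 50,"offset": [-0.003,0.002,0.11],"angular": [0,0,0]}], "grip_force": 20}}

```text
t: 3.15
eef_pos: [0.4523, 0.2905, 0.0913]
tool_rot: [0.0, 0.903, 0.43, 0.0]
contact_force: [0.3, 0.0, 0.4]
gripper_width: 0.805
grasp_force: 0.0
```

Run:
```python
from h import *
p,R,o=pose(); print(o["t"],p,o["gripper_width"],o["contact_force"])
m=optics.camera_model("wrist"); im=optics.read_camera("wrist"); cv2.imwrite("pics/w2.png",im)
t=im.astype(int)
print([proj(m,(.4525,.290,z)).round(1) for z in (.0,.014)], [proj(m,p+R.apply([0,y,.073])).round(1) for y in(-.034,.034)])
```

```text
3.15 [0.45229621 0.29051091 0.09130769] 0.8045974970702728 [0.3167109  0.01641591 0.35904277]
[array([315.7, 240.2]), array([315.6, 252.5])] [array([239.8, 256. ]), array([389.3, 256.1])]
```

View pics/w2.png

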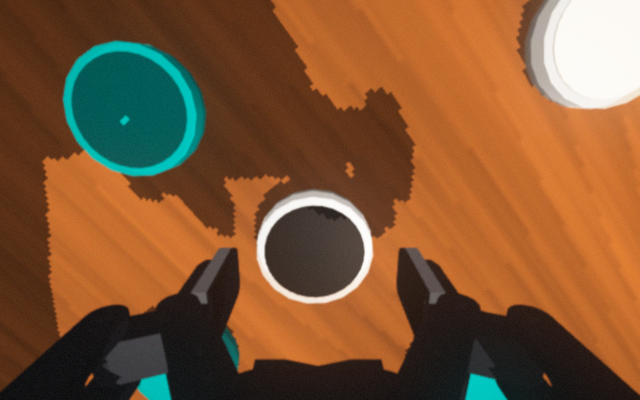

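Dish sits between the pads (dish at (315,247), pads at 238 and 400), nothing in the way. Descending further, watching force.

Call:
{"op": "drive_tool", "data": {"deltas": [{"gripper": 50,"offset": [0.001,-0.001,0.005],"angular": [0,0,0]},{"gripper": 60,"offset": [0.001,-0.001,0.009],"angular": [0,0,0]},{"gripper": 60,"offset": [0.001,-0.001,0.013],"angular": [0,0,0]},{"gripper": 60,"offset": [0.001,-0.001,0.013],"angular": [0,0,0]}]}}

```text
t: 3.6
eef_pos: [0.4513, 0.292, 0.0776]
tool_rot: [0.0, 0.903, 0.431, -0.0]
contact_force: [-0.1, 0.2, 0.5]
gripper_width: 0.768
grasp_force: 0.0
```

Call:
{"op": "drive_tool", "data": {"deltas": [{"gripper": 60,"offset": [0,0,0.001],"angular": [0,0,0]},{"gripper": 60,"offset": [0,0,0.002],"angular": [0,0,0]},{"gripper": 60,"offset": [0,0,0.002],"angular": [0,0,0]}]}}

```text
t: 3.9
eef_pos: [0.4515, 0.2921, 0.0758]
tool_rot: [0.0, 0.903, 0.431, -0.0]
contact_force: [0.1, -1.0, -0.4]
gripper_width: 0.767
grasp_force: 0.0
```

Call:
{"op": "drive_tool", "data": {"deltas": [{"gripper": 68,"offset": [0,0,0],"angular": [0,0,0]},{"gripper": 75,"offset": [0,0,0],"angular": [0,0,0]},{"gripper": 80,"offset": [0,0,0],"angular": [0,0,0]},{"gripper": 84,"offset": [0,0,0],"angular": [0,0,0]},{"gripper": 88,"offset": [0,0,0],"angular": [0,0,0]}]}}

```text
t: 4.4
eef_pos: [0.4515, 0.2921, 0.0759]
tool_rot: [0.0, 0.903, 0.431, 0.0]
contact_force: [-0.0, 0.4, -0.2]
gripper_width: 0.654
grasp_force: 0.0
```

Call:
{"op": "drive_tool", "data": {"deltas": [{"gripper": 90,"offset": [0,0,0],"angular": [0,0,0]},{"gripper": 92,"offset": [0,0,0],"angular": [0,0,0]},{"gripper": 94,"offset": [0,0,0],"angular": [0,0,0]},{"gripper": 94,"offset": [0,0,0],"angular": [0,0,0]}]}}

```text
t: 4.8
eef_pos: [0.4515, 0.2922, 0.0761]
tool_rot: [0.0, 0.903, 0.431, 0.0]
contact_force: [-1.2, -0.6, 4.1]
gripper_width: 0.632
grasp_force: 12.4
```

Call:
{"op": "drive_tool", "data": {"deltas": [{"gripper": 94,"offset": [0,0,-0.005],"angular": [0,0,0]},{"gripper": 94,"offset": [0,0,-0.02],"angular": [0,0,0]},{"gripper": 94,"offset": [0,0,-0.05],"angular": [0,0,0]},{"gripper": 94,"offset": [0,0,-0.074],"angular": [0,0,0]},{"gripper": 94,"offset": [0,0,-0.074],"angular": [0,0,0]}]}}

```text
t: 5.3
eef_pos: [0.4531, 0.2936, 0.1539]
tool_rot: [-0.001, 0.903, 0.43, 0.003]
contact_force: [0.9, -0.5, -0.8]
gripper_width: 0.637
grasp_force: 12.4
```

Run:
```python
from h import *
p,R,o=pose(); print(o["t"],p,o["gripper_width"],o["grasp_force"],o["contact_force"])
m=optics.camera_model("wrist"); im=optics.read_camera("wrist"); cv2.imwrite("pics/w3.png",im)
t=im.astype(int); r=(t.min(2)>140).astype(np.uint8); c,s,pp=blob(r,(230,180,400,330)); e=cv2.fitEllipse(cv2.convexHull(pp.astype(np.int32)))
print("ellipse",e,"pred",[proj(m,p+R.apply([0,0,d])).round(1) for d in(.054,.060,.066)])
w=onz(m,*e[0],p[2]-.0619); print("dish rel tool",R.inv().apply(w-p))
plan([(.51,.17,.16,51),(.546,-.0307,.16,51),(.546,-.0307,.11,51)])
```

```text
5.3 [0.4531211  0.29361072 0.15392946] 0.6366029726463732 12.386536449193954 [ 0.90966953 -0.52549468 -0.83084674]
ellipse ((317.7451171875, 263.4776916503906), (122.33769989013672, 128.051513671875), 89.1173095703125) pred [array([314. , 277.5]), array([314.2, 270.1]), array([314.3, 263.3])]
dish rel tool [0.00207893 0.00149805 0.06191756]
(0.51, 0.17, 0.16, 51) off [-0.0592  0.122  -0.0079] len 0.136 ang [ 0.002 -0.005 -0.   ]
(0.546, -0.0307, 0.16, 51) off [-0.1333  0.1543  0.    ] len 0.204 ang [0. 0. 0.]
(0.546, -0.0307, 0.11, 51) off [ 0.   -0.    0.05] len 0.05 ang [0. 0. 0.]
```

Call:
{"op": "drive_tool", "data": {"deltas": [{"gripper": 94,"offset": [-0.02,0.041,-0.007],"angular": [0,0,0]},{"gripper": 94,"offset": [-0.04,0.081,-0.007],"angular": [0,0,0]},{"gripper": 94,"offset": [-0.059,0.122,-0.007],"angular": [0,0,0]},{"gripper": 94,"offset": [-0.085,0.152,-0.007],"angular": [0,0,0]},{"gripper": 94,"offset": [-0.112,0.183,-0.007],"angular": [0,0,0]}]}}

```text
t: 5.85
eef_pos: [0.5231, 0.0881, 0.1563]
tool_rot: [-0.0, 0.903, 0.43, -0.001]
contact_force: [0.4, 0.3, -0.2]
gripper_width: 0.634
grasp_force: 12.4
```

Call:
{"op": "drive_tool", "data": {"deltas": [{"gripper": 94,"offset": [-0.026,0.03,0],"angular": [0,0,0]},{"gripper": 94,"offset": [-0.05,0.058,0],"angular": [0,0,0]},{"gripper": 94,"offset": [-0.07,0.081,0],"angular": [0,0,0]},{"gripper": 94,"offset": [-0.08,0.093,0],"angular": [0,0,0]},{"gripper": 94,"offset": [-0.08,0.093,0],"angular": [0,0,0]}]}}

```text
t: 6.35
eef_pos: [0.545, -0.0331, 0.1563]
tool_rot: [0.0, 0.903, 0.429, -0.001]
contact_force: [0.5, -1.4, -1.1]
gripper_width: 0.635
grasp_force: 12.4
```

Run:
```python
from h import *
p,R,o=pose(); print(o["t"],p,o["gripper_width"],o["grasp_force"],o["contact_force"])
m=optics.camera_model("wrist"); im=optics.read_camera("wrist"); cv2.imwrite("pics/w4.png",im)
print("stage pred",proj(m,(.5459,-.0307,.018)).round(1))
Rm=R.as_matrix(); print("tilt",Rm[:,2].round(4))
plan([(.5459-.002*Rm[0,0],-.0307-.002*Rm[1,0],.11,51)])
```

```text
6.35 [ 0.545045   -0.03307676  0.15629645] 0.6353397054707148 12.394993007183075 [ 0.5233033  -1.39783094 -1.09084901]
stage pred [314.1 205.5]
tilt [-1.e-03 -8.e-04 -1.e+00]
(np.float64(0.5446353321994745), np.float64(-0.03224938996485353), 0.11, 51) off [-0.0014  0.0008  0.0465] len 0.047 ang [-0.001  0.    -0.002]
```

View pics/w4.png

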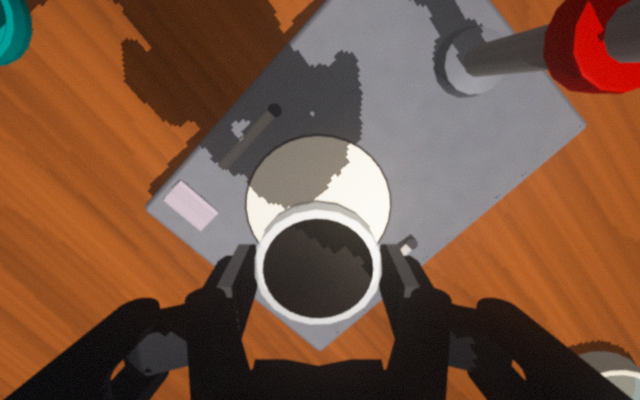

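Stage is seen centred at about (318,205), where predicted; the dish is level in the fingers at (318,264). Lowering.

Call:
{"op": "drive_tool", "data": {"deltas": [{"gripper": 94,"offset": [-0.001,0.001,0.025],"angular": [0,0,0]},{"gripper": 94,"offset": [-0.001,0.001,0.045],"angular": [0,0,0]},{"gripper": 94,"offset": [-0.001,0.001,0.054],"angular": [0,0,0]},{"gripper": 94,"offset": [-0.001,0.001,0.057],"angular": [0,0,0]},{"gripper": 94,"offset": [-0.001,0.001,0.058],"angular": [0,0,0]}]}}

```text
t: 6.9
eef_pos: [0.5454, -0.0309, 0.0991]
tool_rot: [-0.0, 0.902, 0.431, 0.0]
contact_force: [0.1, 0.1, -0.2]
gripper_width: 0.633
grasp_force: 12.4
```

Call:
{"op": "drive_tool", "data": {"deltas": [{"gripper": 94,"offset": [0,0,0.001],"angular": [0,0,0]},{"gripper": 94,"offset": [0,0,0.002],"angular": [0,0,0]},{"gripper": 94,"offset": [0,0,0.002],"angular": [0,0,0]}]}}

```text
t: 7.2
eef_pos: [0.5456, -0.0322, 0.0973]
tool_rot: [0.0, 0.903, 0.43, 0.0]
contact_force: [0.1, 0.6, -0.9]
gripper_width: 0.638
grasp_force: 12.4
```

Call:
{"op": "drive_tool", "data": {"deltas": [{"gripper": 94,"offset": [0,0,0.001],"angular": [0,0,0]},{"gripper": 94,"offset": [0,0,0.002],"angular": [0,0,0]},{"gripper": 94,"offset": [0,0,0.002],"angular": [0,0,0]}]}}

```text
t: 7.5
eef_pos: [0.5452, -0.0323, 0.0948]
tool_rot: [-0.0, 0.903, 0.43, -0.0]
contact_force: [-0.8, 0.4, -0.6]
gripper_width: 0.637
grasp_force: 12.4
```

Call:
{"op": "drive_tool", "data": {"deltas": [{"gripper": 94,"offset": [0,0,0.001],"angular": [0,0,0]},{"gripper": 94,"offset": [0,0,0.001],"angular": [0,0,0]}]}}

```text
t: 7.7
eef_pos: [0.5454, -0.0322, 0.0941]
tool_rot: [0.0, 0.903, 0.43, 0.0]
contact_force: [-1.1, 0.0, 2.8]
gripper_width: 0.633
grasp_force: 12.6
```

Call:
{"op": "drive_tool", "data": {"deltas": [{"gripper": 90,"offset": [0,0,0],"angular": [0,0,0]},{"gripper": 86,"offset": [0,0,0],"angular": [0,0,0]},{"gripper": 75,"offset": [0,0,0],"angular": [0,0,0]},{"gripper": 60,"offset": [0,0,0],"angular": [0,0,0]},{"gripper": 50,"offset": [0,0,0],"angular": [0,0,0]}]}}

```text
t: 8.2
eef_pos: [0.5453, -0.0322, 0.0939]
tool_rot: [-0.0, 0.903, 0.431, 0.0]
contact_force: [0.2, -0.7, -0.1]
gripper_width: 0.805
grasp_force: 0.0
```

Call:
{"op": "drive_tool", "data": {"deltas": [{"gripper": 50,"offset": [0,0,0],"angular": [0,0,0]},{"gripper": 50,"offset": [0,0,-0.01],"angular": [0,0,0]},{"gripper": 50,"offset": [0,0,-0.04],"angular": [0,0,0]},{"gripper": 50,"offset": [0,0,-0.09],"angular": [0,0,0]},{"gripper": 50,"offset": [-0.03,0.04,-0.125],"angular": [0,0,0.15]}]}}

```text
t: 8.7
eef_pos: [0.556, -0.0659, 0.2167]
tool_rot: [-0.001, 0.925, 0.38, 0.002]
contact_force: [2.3, 0.3, 0.6]
gripper_width: 0.809
grasp_force: 0.0
```

Run:
```python
from h import *
p,R,o=pose(); print(o["t"],p,o["gripper_width"],o["grasp_force"])
print(np.degrees(np.arctan2(*R.as_matrix()[[1,0],0])))
im=optics.read_camera("wrist"); cv2.imwrite("pics/w5.png",im); m=optics.camera_model("wrist")
im=optics.read_camera("top"); cv2.imwrite("pics/t5.png",im)
# lens goal grip = lens - .075*dir ; lens est
L=np.array([.6122,-.3005]); d=np.array([.979,-.204]); g=L-.078*d; print("grip",g)
plan([(.55,-.15,.22,20),(g[0],g[1],.22,-11.8)])
```

```text
8.7 [ 0.55599109 -0.06585891  0.21667715] 0.8090375398794547 0.0
44.727157675439045
grip [ 0.535838 -0.284588]
(0.55, -0.15, 0.22, 20) off [-0.0566  0.0466 -0.0019] len 0.073 ang [ 0.011 -0.008  0.527]
(np.float64(0.5358379999999999), np.float64(-0.284588), 0.22, -11.8) off [-0.0593  0.1216  0.    ] len 0.135 ang [ 0.    -0.     0.707]
```

View pics/w5.png

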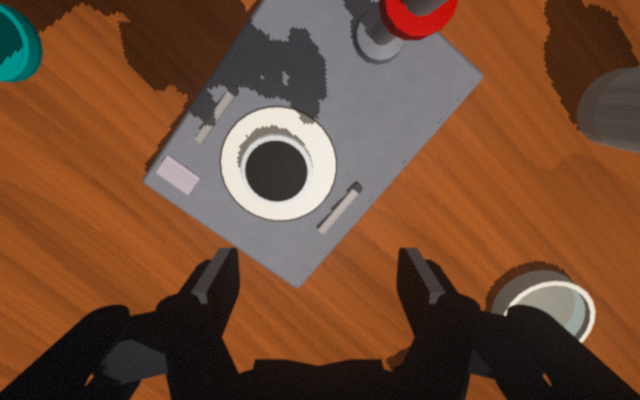

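Dish rests at (276,169), inside the stage circle centred (278,163), with only a few mm offset. Going to the lens.

Call:
{"op": "drive_tool", "data": {"deltas": [{"gripper": 50,"offset": [-0.057,0.047,-0.002],"angular": [0.01,-0.008,0.527]},{"gripper": 50,"offset": [-0.057,0.047,-0.002],"angular": [0.01,-0.008,0.527]},{"gripper": 50,"offset": [-0.057,0.047,-0.002],"angular": [0.01,-0.008,0.527]},{"gripper": 50,"offset": [-0.057,0.047,-0.002],"angular": [0.01,-0.008,0.527]}]}}

```text
t: 9.2
eef_pos: [0.547, -0.1462, 0.2149]
tool_rot: [-0.002, 0.984, 0.177, -0.004]
contact_force: [0.9, 0.1, -0.3]
gripper_width: 0.805
grasp_force: 0.0
```

Call:
{"op": "drive_tool", "data": {"deltas": [{"gripper": 50,"offset": [-0.059,0.122,0],"angular": [0,0,0.707]},{"gripper": 50,"offset": [-0.059,0.122,0],"angular": [0,0,0.707]},{"gripper": 50,"offset": [-0.059,0.122,0],"angular": [0,0,0.707]},{"gripper": 50,"offset": [-0.059,0.122,0],"angular": [0,0,0.707]},{"gripper": 50,"offset": [-0.059,0.122,0],"angular": [0,0,0.707]}]}}

```text
t: 9.7
eef_pos: [0.5348, -0.2803, 0.2142]
tool_rot: [-0.001, 0.995, -0.098, -0.005]
contact_force: [0.1, 1.0, -0.7]
gripper_width: 0.802
grasp_force: 0.0
```

Run:
```python
from h import *
p,R,o=pose(); print(o["t"],p,np.degrees(np.arctan2(*R.as_matrix()[[1,0],0])),R.as_matrix()[:,2])
m=optics.camera_model("wrist"); im=optics.read_camera("wrist"); cv2.imwrite("pics/w6.png",im)
print("lens",proj(m,(.6122,-.3005,.02)),"hnd",proj(m,(.520,-.281,.024)),"grip",proj(m,(.5358,-.2846,.024)))
t=im.astype(int)
# top view: dish vs stage
mt=optics.camera_model("top"); tt=cv2.imread("pics/t5.png").astype(int)
c,s,q=blob((tt.max(2)<75).astype(np.uint8),(322,203,358,243)); print("filter",c,s,onz(mt,*c,.025))
```

```text
9.7 [ 0.53479376 -0.28034901  0.2141707 ] -11.192704420754778 [-0.00963115  0.00350212 -0.99994749]
lens [322.53384836  79.52256254] hnd [320.5200871 205.0060921] grip [321.17228607 185.26173465]
filter [339.93063584 220.84971098] [333 213  17  16 173] [ 0.54619873 -0.03231946  0.025     ]
```

View pics/w6.png

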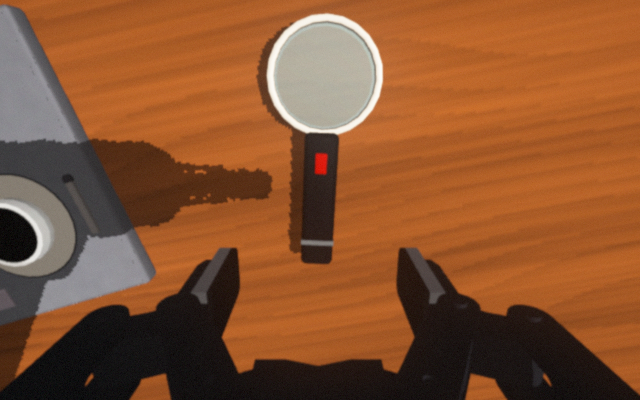

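Run:
```python
from h import *
m=optics.camera_model("wrist"); t=cv2.imread("pics/w6.png").astype(int)
_,_,q=blob((t.min(2)>200).astype(np.uint8),(255,5,395,140)); e=cv2.fitEllipse(cv2.convexHull(q.astype(np.int32))); print(e)
E4=np.array(e[0])-[3.5,0]; L=onz(m,*E4,.018); print("lens",L)
c,s,q=blob((t.max(2)<60).astype(np.uint8),(298,130,345,266)); print(c,s)
W=np.array([onz(m,a-3.5,b,.024)[:2] for a,b in q]); (cx,cy),(w,h),an=cv2.minAreaRect((W*1e4).astype(np.float32)); 
k=[onz(m,a-3.5,b,.024) for a,b in((320.5,134),(316.5,263))]; d=k[0]-k[1]; print("ends",k,np.linalg.norm(d),"ang from ends",np.degrees(np.arctan2(d[1],d[0])),"rect",cx,cy,w,h,an)
d=L[:2]-k[1][:2]; print("ang lens-end",np.degrees(np.arctan2(d[1],d[0])),np.linalg.norm(d))
```

```text
((324.6311950683594, 74.34761810302734), (114.2547607421875, 120.62120819091797), 2.908304452896118)
lens [ 0.61644624 -0.29837015  0.018     ]
[318.4435837  188.83529808] [ 302  134   36  106 2969]
ends [array([ 0.57566828, -0.28746557,  0.024     ]), array([ 0.47141483, -0.26390714,  0.024     ])] 0.10688209126129597 ang from ends -12.733412989572054 rect 5342.466796875 -2778.7783203125 247.97752380371094 855.7396240234375 76.29879760742188
ang lens-end -13.36696875360029 0.14906981521994486
```

Run:
```python
from h import *
plan([(.539,-.281,.15,-13.2),(.539,-.281,.088,-13.2)])
```

```text
(0.539, -0.281, 0.15, -13.2) off [0.0047 0.0014 0.0642] len 0.064 ang [-0.002  0.013  0.051]
(0.539, -0.281, 0.088, -13.2) off [ 0.    -0.     0.062] len 0.062 ang [0. 0. 0.]
```

Call:
{"op": "drive_tool", "data": {"deltas": [{"gripper": 50,"offset": [0.005,0.001,0.04],"angular": [-0.002,0.013,0.051]},{"gripper": 50,"offset": [0.005,0.001,0.08],"angular": [-0.002,0.013,0.051]},{"gripper": 50,"offset": [0.005,0.001,0.11],"angular": [-0.002,0.013,0.051]},{"gripper": 50,"offset": [0.005,0.001,0.126],"angular": [-0.002,0.013,0.051]},{"gripper": 50,"offset": [0.005,0.001,0.126],"angular": [-0.002,0.013,0.051]}]}}

```text
t: 10.25
eef_pos: [0.5377, -0.2798, 0.0863]
tool_rot: [-0.001, 0.993, -0.116, -0.002]
contact_force: [-0.0, 0.3, 0.0]
gripper_width: 0.804
grasp_force: 0.0
```

Call:
{"op": "drive_tool", "data": {"deltas": [{"gripper": 90,"offset": [0,0,0],"angular": [0,0,0]},{"gripper": 120,"offset": [0,0,0],"angular": [0,0,0]},{"gripper": 145,"offset": [0,0,0],"angular": [0,0,0]},{"gripper": 160,"offset": [0,0,0],"angular": [0,0,0]},{"gripper": 165,"offset": [0,0,0],"angular": [0,0,0]}], "grip_force": 40}}

```text
t: 10.75
eef_pos: [0.5387, -0.282, 0.0889]
tool_rot: [0.0, 0.993, -0.118, 0.001]
contact_force: [0.4, -0.7, -0.4]
gripper_width: 0.349
grasp_force: 0.0
```

Run:
```python
from h import *
p,R,o=pose(); print(o["t"],p,np.degrees(np.arctan2(*R.as_matrix()[[1,0],0])),R.as_matrix()[:,2],o["gripper_width"],o["grasp_force"],o["contact_force"],o["torque"])
```

```text
10.75 [ 0.53865345 -0.28199081  0.08889117] -13.570023632813433 [ 1.18132815e-03 -9.58337537e-04 -9.99998843e-01] 0.34932535044225665 0.0 [ 0.36302158 -0.68818953 -0.43807927] [-0.01874427  0.0294442   0.00637403]
```

Call:
{"op": "drive_tool", "data": {"deltas": [{"gripper": 165,"offset": [0,0,0.002],"angular": [0,0,0]},{"gripper": 165,"offset": [0,0,0.004],"angular": [0,0,0]},{"gripper": 180,"offset": [0,0,0.004],"angular": [0,0,0]},{"gripper": 190,"offset": [0,0,0.004],"angular": [0,0,0]},{"gripper": 200,"offset": [0,0,0.004],"angular": [0,0,0]}], "grip_force": 60}}

```text
t: 11.25
eef_pos: [0.5383, -0.2818, 0.084]
tool_rot: [0.0, 0.993, -0.118, 0.0]
contact_force: [-0.5, -0.8, -0.8]
gripper_width: 0.284
grasp_force: 59.6
```

Call:
{"op": "drive_tool", "data": {"deltas": [{"gripper": 255,"offset": [0,0,0],"angular": [0,0,0]},{"gripper": 255,"offset": [0,0,0],"angular": [0,0,0]},{"gripper": 255,"offset": [0,0,0],"angular": [0,0,0]}], "grip_force": 80}}

```text
t: 11.55
eef_pos: [0.5384, -0.2818, 0.0842]
tool_rot: [0.0, 0.993, -0.118, 0.0]
contact_force: [0.7, -0.2, 0.6]
gripper_width: 0.281
grasp_force: 78.8
```

Call:
{"op": "drive_tool", "data": {"deltas": [{"gripper": 255,"offset": [0,0,-0.005],"angular": [0,0,0]},{"gripper": 255,"offset": [0,0,-0.02],"angular": [0,0,0]},{"gripper": 255,"offset": [0,0,-0.05],"angular": [0,0,0]},{"gripper": 255,"offset": [0,0,-0.09],"angular": [0,0,0]},{"gripper": 255,"offset": [0,0,-0.13],"angular": [0,0,0]}]}}

```text
t: 12.05
eef_pos: [0.538, -0.2816, 0.2165]
tool_rot: [0.0, 0.993, -0.118, 0.0]
contact_force: [-0.1, -1.1, -2.5]
gripper_width: 0.275
grasp_force: 78.7
```

Call:
{"op": "drive_tool", "data": {"deltas": [{"gripper": 255,"offset": [0,0,0],"angular": [0,0,0]},{"gripper": 255,"offset": [0,0,0],"angular": [0,0,0]},{"gripper": 255,"offset": [0,0,0],"angular": [0,0,0]}]}}

```text
t: 12.35
eef_pos: [0.5375, -0.2815, 0.2135]
tool_rot: [0.0, 0.993, -0.118, -0.001]
contact_force: [0.0, -0.7, -2.0]
gripper_width: 0.281
grasp_force: 78.7
```

Run:
```python
from h import *
p,R,o=pose(); print(o["t"],p,np.degrees(np.arctan2(*R.as_matrix()[[1,0],0])),R.as_matrix()[:,2],o["gripper_width"],o["grasp_force"],o["contact_force"],o["torque"])
m=optics.camera_model("wrist"); im=optics.read_camera("wrist"); cv2.imwrite("pics/w7.png",im)
a=optics.read_camera("scene"); cv2.imwrite("pics/s7.png",a)
b=cv2.resize(a[130:280,170:330],(427,400),interpolation=cv2.INTER_CUBIC)
cv2.imwrite("pics/w7c.png",np.hstack([cv2.resize(im[:,160:480],(320,400)),b]))
for off in(.076,.078,.08): print(off,proj(m,p+R.apply([off,0,.074])))
```

```text
12.35 [ 0.537513   -0.28146059  0.21352104] -13.567058995716417 [-1.54750761e-03  1.23275342e-04 -9.99998795e-01] 0.2807627759806697 78.74440312385559 [ 0.02900299 -0.70932574 -1.97971729] [ 0.02623441  0.04706596 -0.01535326]
0.076 [313.81165844  85.23101381]
0.078 [313.79649625  79.92023205]
0.08 [313.78120704  74.56496053]
```

View pics/w7c.png

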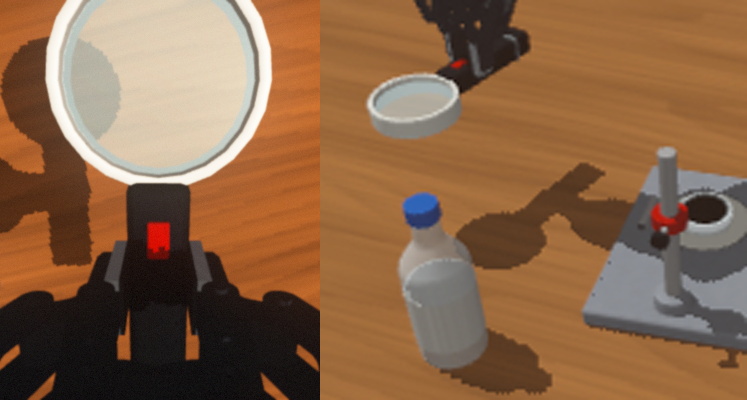

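Lens is held in the gripper with rim and handle square to the fingers (rim centre about column 319). Now pinning down the collar height, using the pillar top (188 mm) as a reference in the same image, and checking the held lens.

Run:
```python
from h import *
from scipy.optimize import least_squares
ms,mt=optics.camera_model("scene"),optics.camera_model("top")
s=cv2.imread("pics/scene0.png").astype(int)
red=((s[:,:,2]-s[:,:,1]>70)&(s[:,:,2]-s[:,:,0]>70)&(s[:,:,1]<75)).astype(np.uint8)
_,_,q=blob(red,(286,198,318,226)); print("red bbox",q.min(0),q.max(0)+1)
for v in range(183,192): print(v,s[v,294:308].sum(1)//3)
st=(s.min(2)>170).astype(np.uint8); c,b,_=blob(st,(296,195,335,228)); print("stage scene",b,"pred",proj(ms,(.5459,-.0307,.018)))
pc=np.array([.5459,-.0307])+.12*np.array([np.cos(.055),np.sin(.055)]); print("pillar",pc)
a=np.linspace(0,2*np.pi,90)
def bb(m,r,z0,z1,c=pc): P=np.array([proj(m,(c[0]+r*np.cos(t),c[1]+r*np.sin(t),z)) for t in a for z in(z0,z1)]); return P.min(0).round(1),P.max(0).round(1)
print("pillar top pred",bb(ms,.008,.188,.188)); print("stage pred bb",bb(ms,.045,.018,.018,(.5459,-.0307)))
for z in(.108,.112,.116,.12): print(z,bb(ms,.016,z-.007,z+.007))
# held lens, wrist view
import json
w=cv2.imread("pics/w7.png").astype(int); _,_,q=blob((w.min(2)>190).astype(np.uint8),(190,0,450,200)); h=cv2.convexHull(q.astype(np.int32))[:,0]; print("rim",q.min(0),q.max(0)+1)
p,R,_=pose(); m=optics.camera_model("wrist")
for off in(.074,.077,.08):
  for pit in(-.05,0,.05):
    Rr=R*Ro.from_euler("y",pit); P=np.array([proj(m,p+R.apply([0,0,.074])+Rr.apply([off+.042*np.cos(t),.042*np.sin(t),z])) for t in a for z in(-.01,.01)]); print(off,pit,P.min(0).round(1),P.max(0).round(1))
```

```text
red bbox [294 207] [307 218]
183 [103 104 105 106 107 108 109 110 111 111 110 111 112 111]
184 [107 106 104 104 104 105 106 106 108 109 109 110 110 110]
185 [110 109 113 134 137 156 155 144 130 107 107 108 109 109]
186 [107 110 130 159 160 163 164 162 155 126 105 105 108 108]
187 [101 109 142 164 164 163 162 161 155 115 108 106 105 105]
188 [103 104 120 149 159 162 161 146 125  97 108 108 108 108]
189 [103 104 110 109 107 106 106 101  94  92 104 106 107 108]
190 [103 104 108 101  95  90  91  92  90  90 101 101 102 104]
191 [100 101 106 103  96  90  91  91  89  94 105 104 102 102]
stage scene [305 202  26  22 438] pred [314.21192439 212.07290413]
pillar [ 0.66571855 -0.02410333]
pillar top pred (array([293.1, 183.7]), array([300.5, 188. ]))
stage pred bb (array([297.4, 201.7]), array([331. , 223.2]))
0.108 (array([291.1, 207.3]), array([305.3, 220.9]))
0.112 (array([291. , 205.9]), array([305.2, 219.5]))
0.116 (array([290.9, 204.6]), array([305.2, 218.2]))
0.12 (array([290.9, 203.2]), array([305.1, 216.9]))
rim [206   0] [431 184]
0.074 -0.05 [203.  -35.3] [424.4 196.4]
0.074 0 [199.7 -40.1] [427.4 198.7]
0.074 0.05 [196.4 -44.3] [430.5 201.1]
0.077 -0.05 [202.4 -44.9] [425.  189.3]
0.077 0 [198.9 -50.5] [428.1 191.5]
0.077 0.05 [195.4 -55.4] [431.4 194.1]
0.08 -0.05 [201.7 -54.7] [425.6 182. ]
0.08 0 [198.1 -61. ] [428.9 184.3]
0.08 0.05 [194.4 -66.7] [432.4 186.9]
```

Run:
```python
from h import *
from scipy.optimize import least_squares
p,R,_=pose(); m=optics.camera_model("wrist"); T=np.eye(4);T[:3,:3]=R.as_matrix();T[:3,3]=p; X=np.linalg.inv(T)@m["cam_to_world"]
def cam(p,psi):
    T=np.eye(4);T[:3,:3]=down(psi).as_matrix();T[:3,3]=p; k=dict(m);k["cam_to_world"]=T@X;return k
m4=cam([.545045,-.03307676,.15629645],50.85);m5=cam([.55599109,-.06585891,.21667715],44.73)
ms=optics.camera_model("scene"); s=cv2.imread("pics/scene0.png").astype(int)
for v in range(203,221): print(v,*[tuple(s[v,u]) for u in(297,299,305)])
def redbox(f,box):
    t=cv2.imread(f).astype(int); r=((t[:,:,2]-t[:,:,1]>90)&(t[:,:,1]<40)&(t[:,:,2]>100)).astype(np.uint8); _,_,q=blob(r,box); print(f,q.min(0),q.max(0)+1); return q.min(0),q.max(0)+1
a4=redbox("pics/w4.png",(500,0,640,130)); a5=redbox("pics/w5.png",(340,0,500,80))
a=np.linspace(0,2*np.pi,120)
def bb(m,c,r,z0,z1): P=np.array([proj(m,(c[0]+r*np.cos(t),c[1]+r*np.sin(t),z)) for t in a for z in(z0,z1)]); return P.min(0),P.max(0)
def f(v):
    x,y,z=v; l4,h4=bb(m4,v,.016,z-.007,z+.007); l5,h5=bb(m5,v,.016,z-.007,z+.007)
    return [l4[0]+4-a4[0][0],h4[1]-a4[1][1],l5[0]+4-a5[0][0],h5[0]+4-a5[1][0],h5[1]-a5[1][1],(x-.6657)*500,(y+.0241)*500]
r=least_squares(f,[.6657,-.0241,.118]); print(r.x,r.fun.round(1))
plan([(.505,-.147,.2135,-13.57),(.4699,-.0131,.2135,-13.57)])
```

```text
203 (np.int64(123), np.int64(121), np.int64(121)) (np.int64(88), np.int64(91), np.int64(95)) (np.int64(143), np.int64(140), np.int64(139))
204 (np.int64(123), np.int64(121), np.int64(122)) (np.int64(88), np.int64(91), np.int64(95)) (np.int64(199), np.int64(207), np.int64(209))
205 (np.int64(124), np.int64(123), np.int64(123)) (np.int64(90), np.int64(91), np.int64(95)) (np.int64(205), np.int64(213), np.int64(215))
206 (np.int64(85), np.int64(87), np.int64(142)) (np.int64(90), np.int64(92), np.int64(96)) (np.int64(120), np.int64(128), np.int64(191))
207 (np.int64(75), np.int64(80), np.int64(146)) (np.int64(90), np.int64(92), np.int64(96)) (np.int64(37), np.int64(46), np.int64(181))
208 (np.int64(62), np.int64(67), np.int64(160)) (np.int64(89), np.int64(93), np.int64(95)) (np.int64(26), np.int64(34), np.int64(134))
209 (np.int64(59), np.int64(65), np.int64(161)) (np.int64(91), np.int64(93), np.int64(97)) (np.int64(27), np.int64(34), np.int64(107))
210 (np.int64(38), np.int64(46), np.int64(176)) (np.int64(92), np.int64(93), np.int64(96)) (np.int64(27), np.int64(33), np.int64(104))
211 (n
[... 983 characters left out ...]
p.int64(50)) (np.int64(37), np.int64(40), np.int64(50)) (np.int64(205), np.int64(213), np.int64(215))
219 (np.int64(32), np.int64(36), np.int64(46)) (np.int64(34), np.int64(38), np.int64(47)) (np.int64(205), np.int64(213), np.int64(215))
220 (np.int64(32), np.int64(36), np.int64(45)) (np.int64(32), np.int64(36), np.int64(46)) (np.int64(205), np.int64(213), np.int64(215))
pics/w4.png [572   1] [640  94]
pics/w5.png [385   0] [458  38]
[ 0.66439879 -0.01573275  0.13481251] [-5.4  1.3 -6.5 13.5 -2.7 -0.7  4.2]
(0.505, -0.147, 0.2135, -13.57) off [-0.0631 -0.123  -0.0005] len 0.138 ang [-0.     0.003  0.   ]
(0.4699, -0.0131, 0.2135, -13.57) off [-0.0655 -0.1219 -0.    ] len 0.138 ang [0. 0. 0.]
```

Call:
{"op": "drive_tool", "data": {"deltas": [{"gripper": 255,"offset": [-0.02,-0.04,0],"angular": [0,0,0]},{"gripper": 255,"offset": [-0.04,-0.08,0],"angular": [0,0,0]},{"gripper": 255,"offset": [-0.06,-0.117,0],"angular": [0,0,0]},{"gripper": 255,"offset": [-0.08,-0.152,0],"angular": [0,0,0]},{"gripper": 255,"offset": [-0.1,-0.19,0],"angular": [0,0,0]}]}}

```text
t: 12.95
eef_pos: [0.4845, -0.0723, 0.2131]
tool_rot: [0.0, 0.993, -0.118, -0.001]
contact_force: [1.1, 0.9, -1.2]
gripper_width: 0.28
grasp_force: 78.8
```

Call:
{"op": "drive_tool", "data": {"deltas": [{"gripper": 255,"offset": [-0.015,-0.03,0],"angular": [0,0,0]},{"gripper": 255,"offset": [-0.025,-0.048,0.006],"angular": [0,0,0]},{"gripper": 255,"offset": [-0.029,-0.055,0.012],"angular": [0,0,0]},{"gripper": 255,"offset": [-0.029,-0.055,0.018],"angular": [0,0,0]},{"gripper": 255,"offset": [-0.029,-0.055,0.018],"angular": [0,0,0]}]}}

```text
t: 13.45
eef_pos: [0.47, -0.0146, 0.1948]
tool_rot: [0.001, 0.993, -0.119, -0.001]
contact_force: [-0.6, -0.5, -1.7]
gripper_width: 0.277
grasp_force: 78.9
```

Run:
```python
from h import *
from scipy.optimize import least_squares
p,R,o=pose(); m=optics.camera_model("wrist"); print(o["t"],p,np.degrees(np.arctan2(*R.as_matrix()[[1,0],0])),R.as_matrix()[:,2],o["grasp_force"])
for n in("scene","top","wrist"): cv2.imwrite(f"pics/{n}8.png",optics.read_camera(n))
T=np.eye(4);T[:3,:3]=R.as_matrix();T[:3,3]=p; X=np.linalg.inv(T)@m["cam_to_world"]
def cam(p,psi):
    T=np.eye(4);T[:3,:3]=down(psi).as_matrix();T[:3,3]=p; k=dict(m);k["cam_to_world"]=T@X;return k
m4=cam([.545045,-.03307676,.15629645],50.85);m5=cam([.55599109,-.06585891,.21667715],44.73)
def redbox(f,box):
    t=cv2.imread(f).astype(int); r=((t[:,:,2]>1.9*t[:,:,0])&(t[:,:,2]>2.6*t[:,:,1])&(t[:,:,2]>60)).astype(np.uint8); _,_,q=blob(r,box); print(f,q.min(0),q.max(0)+1); return q.min(0),q.max(0)+1
a4=redbox("pics/w4.png",(520,0,640,130)); a5=redbox("pics/w5.png",(360,0,480,60))
a=np.linspace(0,2*np.pi,120)
def hull(m,c,z,r=.016,h=.007,b=(0,0)): return np.array([proj(m,(c[0]+r*np.cos(t),c[1]+r*np.sin(t),z+s)) for t in a for s in(-h,h)])+b
def f(v):
    x,y,z=v; A=hull(m4,v,z,b=(4,0));B=hull(m5,v,z,b=(4,0))
    return [A[:,0].min()-a4[0][0],A[:,1].max()-a4[1][1],B[:,0].min()-a5[0][0],B[:,0].max()-a5[1][0],B[:,1].max()-a5[1][1],(x-.6657)*500,(y+.0241)*500]
r=least_squares(f,[.6657,-.0241,.118]); print("wrist fit",r.x,r.fun.round(1))
ms=optics.camera_model("scene"); s=cv2.imread("pics/scene0.png").astype(int)
red=((s[:,:,2]>1.7*s[:,:,1])&(s[:,:,2]>1.7*s[:,:,0])).astype(np.uint8)
for u in range(303,308): print(u,np.flatnonzero(red[198:226,u])[[0,-1]]+198)
for z in(.112,.116,.12,.124):
    H=cv2.convexHull(hull(ms,(.6657,-.0241),z,b=(2.7,1.0)).astype(np.float32)); mk=np.zeros((400*8,640*8),np.uint8); cv2.fillPoly(mk,[(H*8+4).astype(np.int32)],1)
    print(z,[(np.flatnonzero(mk[:,u*8+4])[[0,-1]]/8-.5).round(1) for u in range(303,308)])
```

```text
13.45 [ 0.47001262 -0.01460573  0.19479269] -13.64351361509638 [-0.00224387 -0.00105458 -0.99999693] 78.88367414474487
pics/w4.png [544   0] [640  94]
pics/w5.png [380   0] [458  40]
wrist fit [ 0.66609765 -0.01706109  0.12067608] [-1.9  0.5 -1.7  4.4 -0.6  0.2  3.5]
303 [211 217]
304 [207 216]
305 [207 216]
306 [207 215]Traceback (most recent call last):
  File "<stdin>", line 20, in <module>
IndexError: index 0 is out of bounds for axis 0 with size 0
```

Run:
```python
from h import *
ms,mt,mw=[optics.camera_model(n) for n in("scene","top","wrist")]
a=np.linspace(0,2*np.pi,180)
def hull(m,c,z,r,h): return np.array([proj(m,(c[0]+r*np.cos(t),c[1]+r*np.sin(t),z+s)) for t in a for s in(-h,h)])
bx=lambda H:(H.min(0).round(1),H.max(0).round(1))
s=cv2.imread("pics/scene0.png").astype(int)
# collar in scene: columns 304-306
for z in(.112,.116,.12,.124):
    H=cv2.convexHull((hull(ms,(.6657,-.0241),z,.016,.007)+[2.7,1.0]).astype(np.float32)); mk=np.zeros((3200,5120),np.uint8); cv2.fillPoly(mk,[(H*8+4).astype(np.int32)],1)
    print(z,[(np.flatnonzero(mk[:,u*8+4])[[0,-1]]/8-.5).round(1) for u in(304,305,306)])
p,R,_=pose(); c=p+R.apply([.0785,0,.074]); print("lens nominal",c)
for n,m,ref in(("scene",ms,"scene0"),("top",mt,"top0")):
    t=cv2.imread(f"pics/{n}8.png").astype(int); t0=cv2.imread(f"pics/{ref}.png").astype(int)
    pr=proj(m,c); u,v=pr.astype(int); w=(t.min(2)>150).astype(np.uint8); b=(u-35,v-35,u+35,v+35); _,st,q=blob(w,b)
    print(n,"obs",q.min(0),q.max(0)+1,len(q),"pred",*bx(hull(m,c,c[2],.042,.01)),"ctr",pr)
    # coarse ascii of white mask
    print("\n".join("".join("#" if x else "." for x in row[::1]) for row in w[v-26:v+26:2,u-30:u+30]))
```

```text
0.112 [array([207.2, 219.9]), array([207.6, 219.5]), array([208.2, 218.9])]
0.116 [array([206. , 218.6]), array([206.4, 218.1]), array([207. , 217.6])]
0.12 [array([204.6, 217.2]), array([205. , 216.8]), array([205.6, 216.1])]
0.124 [array([203.2, 215.8]), array([203.6, 215.5]), array([204.2, 214.8])]
lens nominal [ 0.54700707 -0.0333208   0.1219007 ]
scene obs [297 169] [330 189] 482 pred [295.6 167.9] [329.2 193.6] ctr [312.50393792 180.39464379]
............................................................
............................................................
............................................................
............................................................
............................................................
............................................................
............................................................
............................................................
......................####...........###....................
..................###....##############..####...............
................###..################
[... 683 characters left out ...]
...........
............................................................
....................................................######..
...........................####..####.#.............######..
............##........####.............####...........###...Traceback (most recent call last):
  File "<stdin>", line 14, in <module>
  File "h.py", line 18, in blob
    n,l,s,c=cv2.connectedComponentsWithStats(mk); k=1+np.argmax(s[1:,4]); return c[k],s[k], np.argwhere(l==k)[:,::-1]
                                                      ~~~~~~~~~^^^^^^^^^
    return _wrapfunc(a, 'argmax', axis=axis, out=out, **kwds)
    return bound(*args, **kwds)
ValueError: attempt to get argmax of an empty sequence
```

Run:
```python
from h import *
ms,mt,mw=[optics.camera_model(n) for n in("scene","top","wrist")]
a=np.linspace(0,2*np.pi,180)
p,R,_=pose()
def H(m,off,pit,b=(0,0),top=False):
    Q=R*Ro.from_euler("y",pit); g=p+R.apply([0,0,.074]); return np.array([proj(m,g+Q.apply([off+.042*np.cos(t),.042*np.sin(t),z])) for t in a for z in((-.01,) if top else(-.01,.01))])+b
t=cv2.imread("pics/scene8.png").astype(int)
for u in(306,312,316,322): print(u,[(v,*map(int,t[v,u])) for v in range(186,200)])
w=cv2.imread("pics/wrist8.png").astype(int); _,_,q=blob((w.min(2)>150).astype(np.uint8),(180,0,460,200)); print("wrist rim",q.min(0),q.max(0)+1)
tp=cv2.imread("pics/top8.png").astype(int)
g=((tp.max(2)-tp.min(2)<40)&(tp.max(2)>90)).astype(np.uint8)
u,v=proj(mt,p+R.apply([.0785,0,.074])).astype(int); print("top",u,v); print("\n".join("".join("%4d"%x for x in row) for row in tp[v-24:v+24:3,u-26:u+27:3].min(2)))
for off in(.0765,.0785,.0805):
  for pit in(-.08,-.04,0,.04):
    S=H(ms,off,pit,(2,1.1)); W=H(mw,off,pit,(4,0)); print(off,pit,"scene",S.min(0).round(1),S.max(0).round(1),"wrist",W.min(0).round(1),W.max(0).round(1))
```

```text
306 [(186, 201, 209, 212), (187, 144, 151, 154), (188, 124, 130, 133), (189, 124, 130, 133), (190, 124, 130, 133), (191, 124, 130, 133), (192, 126, 133, 136), (193, 87, 112, 144), (194, 147, 143, 145), (195, 153, 148, 145), (196, 153, 148, 145), (197, 152, 147, 143), (198, 151, 147, 143), (199, 151, 146, 144)]
312 [(186, 184, 195, 200), (187, 179, 187, 190), (188, 136, 142, 145), (189, 126, 132, 135), (190, 126, 132, 135), (191, 125, 132, 135), (192, 125, 132, 135), (193, 127, 135, 137), (194, 106, 123, 147), (195, 148, 145, 145), (196, 152, 147, 143), (197, 152, 145, 143), (198, 151, 145, 143), (199, 152, 146, 143)]
316 [(186, 187, 198, 202), (187, 170, 178, 181), (188, 132, 140, 142), (189, 125, 132, 134), (190, 125, 132, 134), (191, 125, 131, 134), (192, 125, 131, 134), (193, 111, 125, 140), (194, 70, 108, 154), (195, 147, 145, 150), (196, 153, 149, 146), (197, 153, 147, 145), (198, 153, 147, 144), (199, 152, 146, 143)]
322 [(186, 141, 148, 150), (187, 122, 129, 132), (188, 122, 129, 132), (189, 122, 128, 131), (190, 122, 128, 131), (191, 122, 128, 131), (192, 87, 110, 139), (193,
[... 1612 characters left out ...]
 [298.1 168. ] [331.7 192.9] wrist [200.1 -52.6] [434.5 194.8]
0.0785 -0.08 scene [297.6 170.2] [331.3 197.4] wrist [207.9 -46. ] [427.2 184.5]
0.0785 -0.04 scene [297.6 169.6] [331.2 196.1] wrist [205.2 -51. ] [429.7 186.2]
0.0785 0 scene [297.6 169. ] [331.2 194.7] wrist [202.4 -55.6] [432.4 188. ]
0.0785 0.04 scene [297.7 168.4] [331.3 193.3] wrist [199.5 -60. ] [435.1 190. ]
0.0805 -0.08 scene [297.2 170.6] [330.9 197.9] wrist [207.6 -52.3] [427.6 179.7]
0.0805 -0.04 scene [297.1 170. ] [330.8 196.5] wrist [204.8 -57.6] [430.2 181.3]
0.0805 0 scene [297.1 169.4] [330.8 195.1] wrist [201.9 -62.7] [432.9 183.2]
0.0805 0.04 scene [297.2 168.7] [330.9 193.7] wrist [198.8 -67.4] [435.7 185.2]
```

Call:
{"op": "drive_tool", "data": {"deltas": [{"gripper": 255,"offset": [-0.001,-0.002,0.001],"angular": [0,0,0]},{"gripper": 255,"offset": [-0.001,-0.002,0.001],"angular": [0,0,0]},{"gripper": 255,"offset": [-0.001,-0.002,0.001],"angular": [0,0,0]},{"gripper": 255,"offset": [-0.001,-0.002,0.001],"angular": [0,0,0]},{"gripper": 255,"offset": [-0.001,-0.002,0.001],"angular": [0,0,0]}]}}

```text
t: 14.1
eef_pos: [0.47, -0.0112, 0.1951]
tool_rot: [0.0, 0.993, -0.118, 0.0]
contact_force: [-0.4, 0.2, -1.7]
gripper_width: 0.275
grasp_force: 78.9
```

Call:
{"op": "drive_tool", "data": {"deltas": [{"gripper": 255,"offset": [0,0,0],"angular": [0,0,0]},{"gripper": 255,"offset": [0,0,0],"angular": [0,0,0]},{"gripper": 255,"offset": [0,0,0],"angular": [0,0,0]},{"gripper": 255,"offset": [0,0,0],"angular": [0,0,0]},{"gripper": 255,"offset": [0,0,0],"angular": [0,0,0]}]}}

```text
t: 14.6
eef_pos: [0.47, -0.0111, 0.1951]
tool_rot: [0.0, 0.993, -0.118, 0.0]
contact_force: [0.5, -0.3, -2.0]
gripper_width: 0.278
grasp_force: 78.9
```

Run:
```python
from h import *
p,R,o=pose(); print(o["t"],p,p+R.apply([.079,0,.074]),np.abs(o["joint_vel"]).max(),o["grasp_force"],o["contact_force"])
c=p+R.apply([.079,0,.074])
if abs(c[2]-.12)<.004 and np.hypot(c[0]-.5462,c[1]+.0315)<.005: print(bot.hand_in())
```

```text
14.6 [ 0.46997427 -0.01113826  0.19508535] [ 0.546787   -0.02971187  0.12111357] 0.0018266272519520197 78.88630628585815 [ 0.48740949 -0.28699766 -2.00097866]
the job is handed in; nothing more can be done
None
```

The job is handed in at 14.6 s but the verdict was not shown: by my camera estimates the used dish is within about 2 mm of the stage centre, and the lens is held level and steady about 2 mm off the dish's centre at 0.121 m, against about 0.120 m for the collar.

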